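# Step a gift-box lid under the engraver's pen

### The job

The small engraver on the shop counter holds a round wooden gift-box lid on a carrier that slides two ways under a fixed pen. Slide the carrier so that the middle of the lid's square mark stands under the pen's point and keep it there for two seconds, then bring the middle of the round mark under the point, let go and leave it there.

Things in the scene. Friction and masses are not known exactly. Their poses are not given: they have to be found in the camera images.
- knob_grip (a point): Carrier's knob: upright black cylinder, 28 mm wide, 40 mm tall, top 114 mm above the table; this point: on its axis, 96 mm up. Below it is a tongue, top 64 mm up, at the carrier's robot side. Carrier and lid move with it, level, on crossed slides along this frame's x and y (within 0.3 rad of the table's), without turning; about 2 N moves a slide; it stays where left.
- pointer_tip (a point): Tip of the fixed engraving pen, 100 mm above the table, pointing down, 14 mm above the marks: a small dark cone under a 16 mm aluminium cylinder. A 12 mm wide bar, 157 to 175 mm up, pen top 180 mm up,, holds it from a column 235 mm to its right seen from the robot. Each slide goes 65 mm either way from where the lid's centre is under this tip.
- square_mark (a point): Middle of the square mark, a dark inlay 30 x 30 mm on top of the lid, 86 mm above the table. The lid is a pale wooden disc 150 mm wide, 20 mm thick, held stiffly on the carrier at an angle that varies, its edge 66 mm from the knob. It has three inlays of one dark wood, 45 mm from its centre, 120 degrees apart: square, round and cross.
- round_mark (a point): Middle of the round mark, a dark inlay disc 33 mm in diameter on top of the same lid, 86 mm above the table, 78 mm from the square mark.

How it is judged:
On the way:
1. the middle of the square mark is kept within 12 mm (seen from above) of the pen's point for one second (horizontal distance between square_mark and pointer_tip below 0.012 m), for 1 s.
At the end, for the whole second after the job is handed in: The carrier rests with the middle of the round mark within 12 mm, seen from above, of the pen's point, after the square mark has been held there (horizontal distance between round_mark and pointer_tip below 0.012 m); the robot touches nothing.
It also fails if it takes over 38 s, if anything falls off the work surface, if the arm or the gripper's body presses on something with over 40 N, if the wrist force passes 120 N, or if a joint passes its speed limit or range.

### The arm

A 7-joint arm with a two-finger parallel gripper is mounted at the origin on the work surface. World frame = base frame: x ahead of the robot, y to its left, z up, the work surface at z = 0. Lengths are in m, angles in rad, forces in N, time in s.
With the tool pointing down it reaches from about 0.425 to 0.825 m from the base axis. Payload 3.6 kg.
Tool frame: the origin (TCP) lies at the very end of the fingers, on their centre line; the grasp point (between the pads) lies 19 mm behind it; z points along the fingers, y is the line along which they close (so a half turn about z gives the same grasp; the last joint's range is limited). The gripper opens to 93 mm and grips with 3 to 60 N. Pads are 15 mm wide; open, the fingers measure 128 mm over their backs; the gripper's body (75 mm by 188 mm) begins 65 mm behind the grasp point.
Start: joints at [1.278, 0.615, -0.013, 1.423, 0.008, 1.103, -0.04], TCP at [0.171, -0.627, 0.19] pointing down, gripper open.
Joint ranges: [-3.12, 3.12], [-0.3, 2.06], [-1.34, 1.32], [0.26, 2.42], [-1.36, 4.5], [0.01, 1.98], [-2.84, 2.84]. Speed limits (rad/s): [2.79, 2.79, 3.14, 3.14, 3.14, 3.14, 3.14].

### API

Orientations are given as a unit quaternion [x, y, z, w].
In Python, from workcell import readout, grab_frame, robot gives the robot as it stands.
- The arm moves only by the shell command python3 -m pendant 'ROWS' [FORCE]. ROWS is JSON, a list of rows, each an object of numbers: "x", "y", "z": the shift along the tool's x, y, z in units of 0.2 m (1.0 is 0.2 m); "ax", "ay", "az": the turn, a rotation vector about the tool's x, y, z in units of 90 degrees (1.0 is 90 degrees); "hand": the opening, from 0 (shut) to 1 (fully open). A call has 1 to 12 rows; each row is the pose to reach, as a shift and turn from the pose commanded when the call began, along the tool's axes at that moment; what a row does not reach only later rows make up. A row lasts 1/12 s, in which the tool goes at most 41.7 mm and 7.16 degrees, less where a joint would pass 70% of its speed; a pose out of reach is approached as far as the arm can. A call with a number of a shift or a turn outside -1 to 1 is refused whole. A call with a gripper value outside its range is refused whole. The fingers move at their own pace and stop on an object; FORCE is the grip in N (left out, the last holds). Time passes only in rows, so rows that repeat a pose let the fingers close. It gives the time, the measured TCP pose, the force, the opening and the grip force at its end, in the units of the state.
- readout.get_state(): the state, without advancing time (a new reading comes with each control period).
- grab_frame(name): name is "scene" or "top"; returns a dict with "frame" (384x512x3 uint8, red, green, blue), "K" (3x3 intrinsics, pixels), "camera_from_world" (4x4, takes a point from world to camera coordinates). Camera axes: x right, y down, z forward; pixel columns grow to the right and rows downward; lengths in m; the calibration is good to about 2 mm. A picture is of the moment at which its call begins. There is no depth.
- robot.hand_in(): hands the job in; it is judged then, once.
The state is a dict: "time": time; "qpos": joint angles; "qvel": joint speeds; "effort": joint torques, N m; "eef_pos": TCP position; "eef_rot": TCP orientation; "ft_force": force on the tool from outside, world axes, zero at the start; "torque": the same for the moment, N m; "opening": finger opening in m; "grasp_force": force on a finger pad.
Only numpy, scipy, OpenCV 4.12 (cv2) and the standard library are available. Lean on these libraries where they do the work, as an engineer would, in place of code of your own. Each camera call takes 0.05 s, during which the arm holds its last target. There are 200 camera calls.

## Working session

There is one attempt and no reset: what is moved stays moved. The work goes in short steps, Python scripts to look and compute and a shell command to move; the robot and the scene stay as the last step left them, time stands still between calls to the robot, and variables do not carry over. Pictures are saved under pics/ and viewed, at most 10 in all, crops included, and the job is handed in when it is done.

```bash
mkdir -p pics; ls; python3 - <<'E'
from workcell import readout, grab_frame
import cv2
s=readout.get_state(); print(s['time'],s['eef_pos'],s['eef_rot'],s['opening'])
for n in("top","scene"):
    f=grab_frame(n); cv2.imwrite(f"pics/{n}0.png",cv2.cvtColor(cv2.resize(f["frame"],(800,600),interpolation=cv2.INTER_CUBIC),cv2.COLOR_RGB2BGR)); print(f["K"],f["camera_from_world"])
E
```

```text
pics
0.0 [ 0.1711558  -0.6261751   0.18849528] [ 9.91106385e-01  1.33065923e-01 -1.87122532e-04 -1.24864009e-03] 0.09223228773424375
[[361.66246455   0.         253.16720928]
 [  0.         361.66246455 196.11395053]
 [  0.           0.           1.        ]] [[-0.02011393 -0.99946601  0.02575129  0.03684971]
 [-0.9981703   0.01860555 -0.05753166  0.61979648]
 [ 0.05702183 -0.02686136 -0.99801151  0.74489939]
 [ 0.          0.          0.          1.        ]]
[[390.62179847   0.         261.41189527]
 [  0.         390.62179847 191.26404279]
 [  0.           0.           1.        ]] [[-0.40493862  0.91431316 -0.0074934   0.20697869]
 [ 0.69767766  0.3036754  -0.64886604 -0.36263843]
 [-0.5909912  -0.2679789  -0.76086577  1.12481771]
 [ 0.          0.          0.          1.        ]]
```

View pics/top0.png

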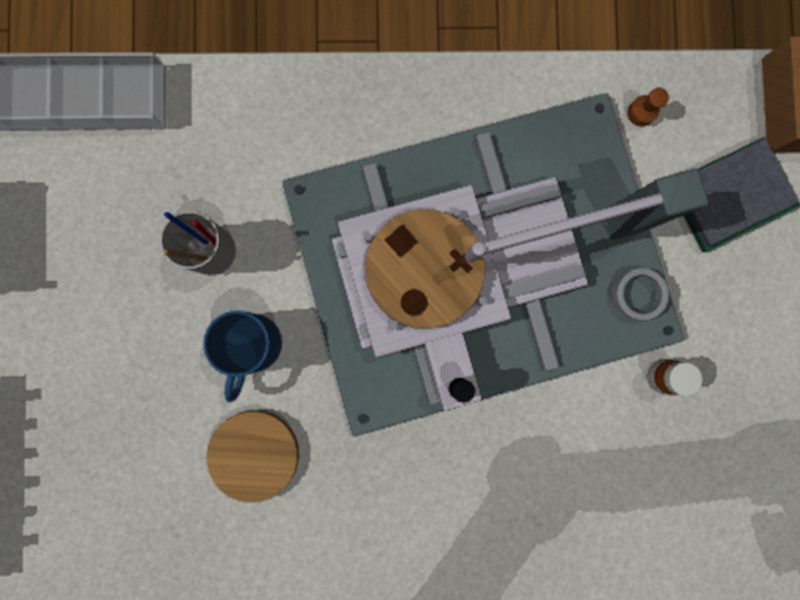

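View pics/scene0.png

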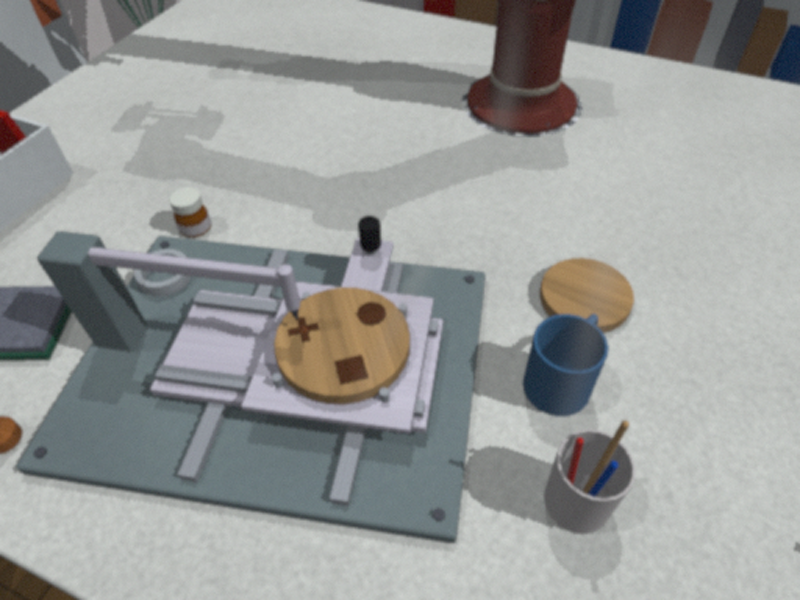

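The top view shows the square at (402,240), round (414,302), cross (460,262), knob top (462,390) and pen top (477,250). In the scene view the pen tip is at about (296,316).

```bash
cat > h.py <<'E'
import numpy as np
from workcell import readout, grab_frame
from scipy.spatial.transform import Rotation as R
def pos(f,uv,z,s=0.64):
    """world point at height z from pixel uv of the 800x600 picture"""
    u=(np.array(uv)+.5)*s-.5
    M=f["camera_from_world"]; r=M[:3,:3].T
    d=r@np.linalg.solve(f["K"],[*u,1]); c=-r@M[:3,3]
    return (c+d*(z-c[2])/d[2])
E
python3 - <<'E'
from h import *
t=grab_frame("top"); s=grab_frame("scene")
for n,f,uv,z in [("sq",t,(402,240),.086),("rd",t,(414,302),.086),("cr",t,(460,262),.086),("knob",t,(462,390),.114),("pentop",t,(477,250),.18),
 ("tip_s",s,(296,316),.1),("sq_s",s,(351,369),.086),("rd_s",s,(372,314),.086),("cr_s",s,(303,329),.086),("knob_s",s,(370,224),.114),("pentop_s",s,(286,270),.18),("e1",t,(285,181),.01),("e2",t,(608,95),.01)]:
    print(n,pos(f,uv,z).round(4))
st=readout.get_state(); print(R.from_quat(st["eef_rot"]).as_matrix().round(3))
E
```

```text
sq [0.6989 0.0174 0.086 ]
rd [0.6219 0.0043 0.086 ]
cr [ 0.6704 -0.0538  0.086 ]
knob [ 0.5157 -0.0481  0.114 ]
pentop [ 0.6703 -0.0589  0.18  ]
tip_s [ 0.6679 -0.0654  0.1   ]
sq_s [0.6978 0.0169 0.086 ]
rd_s [0.622  0.0043 0.086 ]
cr_s [ 0.6719 -0.0565  0.086 ]
knob_s [ 0.5154 -0.049   0.114 ]
pentop_s [ 0.6721 -0.0607  0.18  ]
e1 [0.7965 0.1733 0.01  ]
e2 [ 0.9133 -0.2797  0.01  ]
[[ 0.965  0.264 -0.   ]
 [ 0.264 -0.965  0.002]
 [-0.    -0.002 -1.   ]]
```

Both views agree to 2–3 mm. The pen is at about (0.670, -0.062), and the tool axes already match the slides. Moving to above the knob.

```bash
python3 -m pendant '[{"x":1,"y":-0.96,"hand":1},{"x":1,"y":-0.96,"hand":1},{"x":1,"y":-0.96,"hand":1},{"x":1,"y":-0.96,"hand":1},{"x":1,"y":-0.96,"hand":1},{"x":1,"y":-0.96,"hand":1},{"x":1,"y":-0.96,"hand":1},{"x":1,"y":-0.96,"hand":1},{"x":1,"y":-0.96,"hand":1}]'
python3 -m pendant '[{"x":1,"y":-0.96,"hand":1},{"x":1,"y":-0.96,"hand":1},{"x":1,"y":-0.96,"hand":1},{"x":1,"y":-0.96,"hand":1},{"x":1,"y":-0.96,"hand":1},{"x":1,"y":-0.96,"hand":1},{"x":1,"y":-0.96,"hand":1},{"x":1,"y":-0.96,"hand":1},{"x":1,"y":-0.96,"hand":1}]'
python3 - <<'E'
from h import *
st=readout.get_state(); r=R.from_quat(st["eef_rot"]).as_matrix()
print(st["time"],st["eef_pos"],r.round(3),(r.T@(np.array([.5156,-.0485,.077])-st["eef_pos"])/.2).round(3))
E
```

```text
0.2 [ 0.17123113 -0.6264738   0.18893703] [[ 0.965  0.264 -0.   ]
 [ 0.264 -0.965  0.002]
 [-0.    -0.002 -1.   ]] [ 2.423 -2.333  0.563]validation failed for argument at $[0]...
validation failed for argument at $[0]...
```

```bash
python3 -m pendant '[{"x":1,"y":-0.96,"z":0,"ax":0,"ay":0,"az":0,"hand":1}]'; python3 -m pendant --help | head -20
```

```text
time: 0.28
eef_pos: [0.1851, -0.5971, 0.1883]
eef_rot: [0.992, 0.127, -0.003, 0.002]
ft_force: [-0.9, -0.6, 0.3]
opening: 0.0929
grasp_force: 0.0invalid input: not JSON, or not a number
```

All seven keys are required in every row.

```bash
python3 -m pendant '[{"x":1,"y":-0.96,"z":0,"ax":0,"ay":0,"az":0,"hand":1},{"x":1,"y":-0.96,"z":0,"ax":0,"ay":0,"az":0,"hand":1},{"x":1,"y":-0.96,"z":0,"ax":0,"ay":0,"az":0,"hand":1},{"x":1,"y":-0.96,"z":0,"ax":0,"ay":0,"az":0,"hand":1},{"x":1,"y":-0.96,"z":0,"ax":0,"ay":0,"az":0,"hand":1},{"x":1,"y":-0.96,"z":0,"ax":0,"ay":0,"az":0,"hand":1},{"x":1,"y":-0.96,"z":0,"ax":0,"ay":0,"az":0,"hand":1},{"x":1,"y":-0.96,"z":0,"ax":0,"ay":0,"az":0,"hand":1}]'
python3 - <<'E'
from h import *
st=readout.get_state(); r=R.from_quat(st["eef_rot"]).as_matrix()
print(st["time"],st["eef_pos"],r.round(3),(r.T@(np.array([.5156,-.0485,.077])-st["eef_pos"])/.2).round(3))
E
```

```text
time: 0.95
eef_pos: [0.3394, -0.3463, 0.1898]
eef_rot: [0.99, 0.139, 0.001, -0.002]
ft_force: [0.5, 0.4, 0.4]
opening: 0.0932
grasp_force: 0.0
0.95 [ 0.33943411 -0.34633623  0.18981233] [[ 0.961  0.275  0.002]
 [ 0.275 -0.961  0.004]
 [ 0.003 -0.003 -1.   ]] [ 1.255 -1.187  0.572]
```

```bash
python3 -m pendant '[{"x":1,"y":-0.96,"z":0,"ax":0,"ay":0,"az":0,"hand":1},{"x":1,"y":-0.96,"z":0,"ax":0,"ay":0,"az":0,"hand":1},{"x":1,"y":-0.96,"z":0,"ax":0,"ay":0,"az":0,"hand":1},{"x":1,"y":-0.96,"z":0,"ax":0,"ay":0,"az":0,"hand":1},{"x":1,"y":-0.96,"z":0,"ax":0,"ay":0,"az":0,"hand":1},{"x":1,"y":-0.96,"z":0,"ax":0,"ay":0,"az":0,"hand":1},{"x":1,"y":-0.96,"z":0,"ax":0,"ay":0,"az":0,"hand":1},{"x":1,"y":-0.96,"z":0,"ax":0,"ay":0,"az":0,"hand":1},{"x":1,"y":-0.96,"z":0,"ax":0,"ay":0,"az":0,"hand":1},{"x":1,"y":-0.96,"z":0,"ax":0,"ay":0,"az":0,"hand":1}]'
python3 - <<'E'
from h import *
st=readout.get_state(); r=R.from_quat(st["eef_rot"]).as_matrix()
print(st["time"],st["eef_pos"],r.round(3),(r.T@(np.array([.5156,-.0485,.077])-st["eef_pos"])/.2).round(3))
E
```

```text
time: 1.78
eef_pos: [0.4767, -0.1169, 0.1894]
eef_rot: [0.991, 0.132, -0.001, 0.0]
ft_force: [0.2, -0.9, -0.5]
opening: 0.0932
grasp_force: 0.0
1.7833 [ 0.47672718 -0.11690712  0.18944505] [[ 0.965  0.262 -0.001]
 [ 0.262 -0.965 -0.001]
 [-0.001  0.001 -1.   ]] [ 0.278 -0.28   0.562]
```

```bash
python3 -m pendant '[{"x":0.28,"y":-0.28,"z":0,"ax":0,"ay":0,"az":0,"hand":1},{"x":0.28,"y":-0.28,"z":0,"ax":0,"ay":0,"az":0,"hand":1},{"x":0.28,"y":-0.28,"z":0,"ax":0,"ay":0,"az":0,"hand":1},{"x":0.28,"y":-0.28,"z":0.15,"ax":0,"ay":0,"az":0,"hand":1},{"x":0.28,"y":-0.28,"z":0.3,"ax":0,"ay":0,"az":0,"hand":1},{"x":0.28,"y":-0.28,"z":0.42,"ax":0,"ay":0,"az":0,"hand":1},{"x":0.28,"y":-0.28,"z":0.5,"ax":0,"ay":0,"az":0,"hand":1},{"x":0.28,"y":-0.28,"z":0.56,"ax":0,"ay":0,"az":0,"hand":1},{"x":0.28,"y":-0.28,"z":0.56,"ax":0,"ay":0,"az":0,"hand":1},{"x":0.28,"y":-0.28,"z":0.56,"ax":0,"ay":0,"az":0,"hand":1}]'
python3 - <<'E'
from h import *
import cv2
st=readout.get_state(); print(st["eef_pos"])
f=grab_frame("scene"); cv2.imwrite("pics/s1.png",cv2.cvtColor(cv2.resize(f["frame"],(800,600),interpolation=cv2.INTER_CUBIC),cv2.COLOR_RGB2BGR))
E
```

```text
time: 2.62
eef_pos: [0.5159, -0.0486, 0.0774]
eef_rot: [0.991, 0.132, -0.001, 0.0]
ft_force: [0.7, 0.1, 0.3]
opening: 0.093
grasp_force: 0.0
[ 0.51588315 -0.04858986  0.07737487]
```

View pics/s1.png

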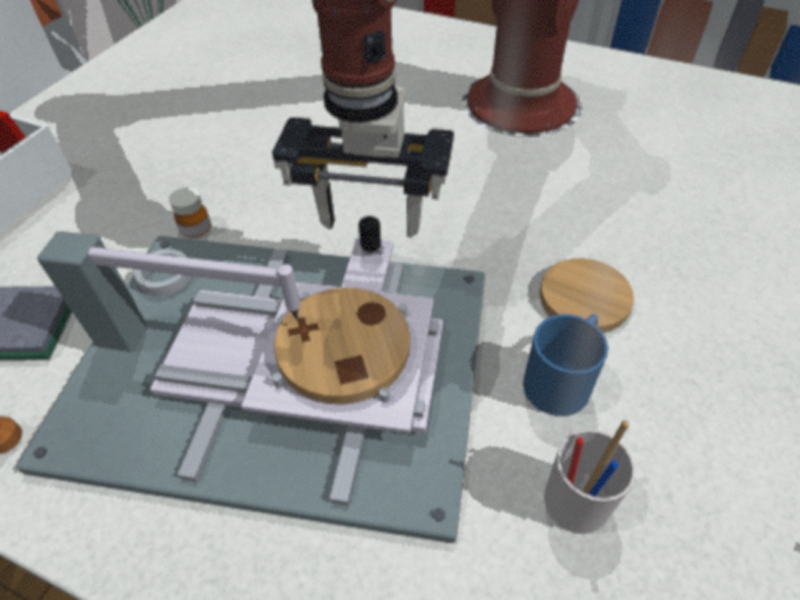

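The fingers, at (325,225) and (413,230), straddle the knob at (370,232). Closing now with 20 N.

```bash
python3 -m pendant '[{"x":0,"y":0,"z":0,"ax":0,"ay":0,"az":0,"hand":0},{"x":0,"y":0,"z":0,"ax":0,"ay":0,"az":0,"hand":0},{"x":0,"y":0,"z":0,"ax":0,"ay":0,"az":0,"hand":0},{"x":0,"y":0,"z":0,"ax":0,"ay":0,"az":0,"hand":0},{"x":0,"y":0,"z":0,"ax":0,"ay":0,"az":0,"hand":0},{"x":0,"y":0,"z":0,"ax":0,"ay":0,"az":0,"hand":0},{"x":0,"y":0,"z":0,"ax":0,"ay":0,"az":0,"hand":0},{"x":0,"y":0,"z":0,"ax":0,"ay":0,"az":0,"hand":0},{"x":0,"y":0,"z":0,"ax":0,"ay":0,"az":0,"hand":0},{"x":0,"y":0,"z":0,"ax":0,"ay":0,"az":0,"hand":0}]' 20
python3 - <<'E'
from h import *
st=readout.get_state(); r=R.from_quat(st["eef_rot"]).as_matrix()
pen=np.array([.670,-.062])
for m in ([.6985,.0172],[.622,.0043]): print((r.T@np.array([*(pen-m),0])/.2).round(3))
E
```

```text
time: 3.5
eef_pos: [0.5168, -0.0471, 0.0777]
eef_rot: [0.991, 0.133, 0.0, 0.0]
ft_force: [0.4, -2.3, -1.2]
opening: 0.031
grasp_force: 0.8
[-0.242  0.344  0.   ]
[0.144 0.383 0.   ]
```

```bash
python3 -m pendant '[{"x":0,"y":0,"z":0,"ax":0,"ay":0,"az":0,"hand":0},{"x":0,"y":0,"z":0,"ax":0,"ay":0,"az":0,"hand":0},{"x":0,"y":0,"z":0,"ax":0,"ay":0,"az":0,"hand":0},{"x":0,"y":0,"z":0,"ax":0,"ay":0,"az":0,"hand":0}]' 20
python3 -m pendant '[{"x":-0.02,"y":0.03,"z":0,"ax":0,"ay":0,"az":0,"hand":0},{"x":-0.05,"y":0.07,"z":0,"ax":0,"ay":0,"az":0,"hand":0},{"x":-0.08,"y":0.11,"z":0,"ax":0,"ay":0,"az":0,"hand":0},{"x":-0.11,"y":0.155,"z":0,"ax":0,"ay":0,"az":0,"hand":0},{"x":-0.14,"y":0.2,"z":0,"ax":0,"ay":0,"az":0,"hand":0},{"x":-0.17,"y":0.24,"z":0,"ax":0,"ay":0,"az":0,"hand":0},{"x":-0.2,"y":0.28,"z":0,"ax":0,"ay":0,"az":0,"hand":0},{"x":-0.22,"y":0.315,"z":0,"ax":0,"ay":0,"az":0,"hand":0},{"x":-0.235,"y":0.335,"z":0,"ax":0,"ay":0,"az":0,"hand":0},{"x":-0.24,"y":0.345,"z":0,"ax":0,"ay":0,"az":0,"hand":0},{"x":-0.24,"y":0.345,"z":0,"ax":0,"ay":0,"az":0,"hand":0},{"x":-0.24,"y":0.345,"z":0,"ax":0,"ay":0,"az":0,"hand":0}]'
python3 - <<'E'
from h import *
import cv2
for n in("scene","top"):
    f=grab_frame(n)["frame"]
    c=f[130:280,120:320] if n=="scene" else f[90:240,200:400]
    cv2.imwrite(f"pics/{n}2.png",cv2.cvtColor(cv2.resize(c,(800,600),interpolation=cv2.INTER_CUBIC),cv2.COLOR_RGB2BGR))
E
```

```text
time: 3.83
eef_pos: [0.5168, -0.0469, 0.0777]
eef_rot: [0.991, 0.133, 0.0, 0.0]
ft_force: [-0.1, -1.1, -1.3]
opening: 0.0269
grasp_force: 20.0
time: 4.83
eef_pos: [0.4878, -0.1272, 0.0777]
eef_rot: [0.991, 0.133, -0.001, 0.001]
ft_force: [-1.1, -1.3, -1.2]
opening: 0.0274
grasp_force: 20.0
```

View pics/scene2.png

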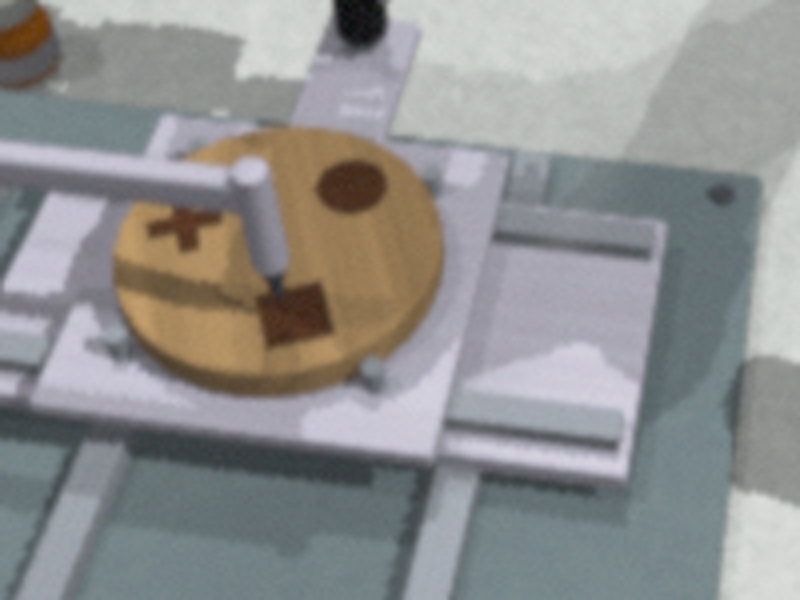

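View pics/top2.png

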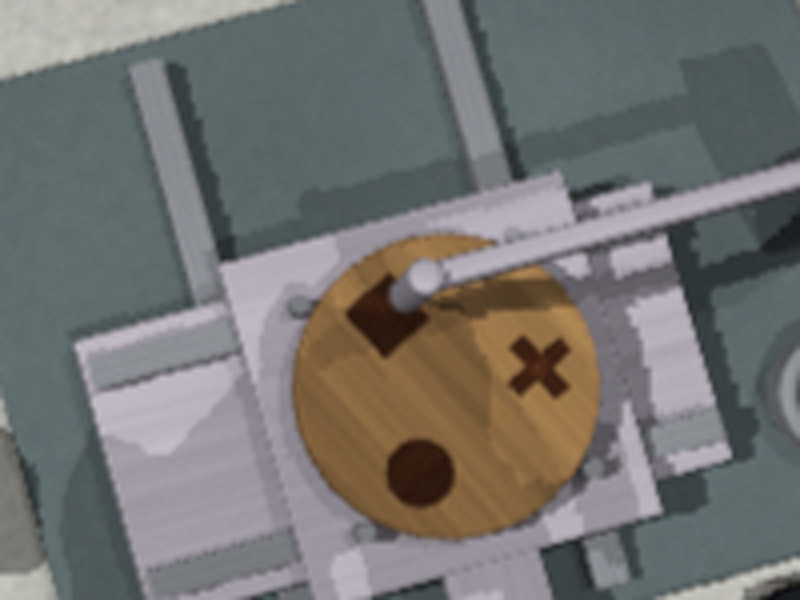

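In the scene crop, the tip is at (278,292), the square's centre at (295,315) and the round mark at (351,186). In the top crop, the square is at (387,315), round at (420,472), and the pen's top at (426,279) leaning to about (404,298) at the bottom.

```bash
python3 - <<'E'
from h import *
st=readout.get_state(); r=R.from_quat(st["eef_rot"]).as_matrix()
t=grab_frame("top"); s=grab_frame("scene")
c=lambda f,o,uv,z:pos(f,(np.array(uv)+.5)/4-.5+o,z,1)
tip=c(s,(120,130),(278,292),.1); 
S=[c(s,(120,130),(295,315),.086),c(t,(200,90),(387,315),.086)]
D=[c(s,(120,130),(351,186),.086),c(t,(200,90),(420,472),.086)]
pt=c(t,(200,90),(426,279),.18); pb=c(t,(200,90),(402,299),.11)
print(tip,pt,pb,S,D,sep="\n")
p=(tip*2+pt+pb)/4
for m in S+D: print(((p-m)[:2]).round(4),(r.T@[*(p-m)[:2],0]/.2).round(3))
E
```

```text
[ 0.66904011 -0.06500653  0.1       ]
[ 0.67101318 -0.06065538  0.18      ]
[ 0.67280289 -0.06154197  0.11      ]
[array([ 0.66828662, -0.05929569,  0.086     ]), array([ 0.66858794, -0.05789409,  0.086     ])]
[array([ 0.59148594, -0.0741097 ,  0.086     ]), array([ 0.59248433, -0.07174565,  0.086     ])]
[ 0.0022 -0.0038] [0.006 0.021 0.   ]
[ 0.0019 -0.0052] [0.002 0.027 0.   ]
[0.079  0.0111] [ 0.396  0.051 -0.001]
[0.078  0.0087] [ 0.388  0.061 -0.001]
```

Off by about 5 mm. I'll correct that and hold for more than 2 s.

```bash
python3 -m pendant '[{"x":0,"y":0.01,"z":0,"ax":0,"ay":0,"az":0,"hand":0},{"x":0,"y":0.02,"z":0,"ax":0,"ay":0,"az":0,"hand":0},{"x":0,"y":0.02,"z":0,"ax":0,"ay":0,"az":0,"hand":0},{"x":0,"y":0.02,"z":0,"ax":0,"ay":0,"az":0,"hand":0},{"x":0,"y":0.02,"z":0,"ax":0,"ay":0,"az":0,"hand":0},{"x":0,"y":0.02,"z":0,"ax":0,"ay":0,"az":0,"hand":0},{"x":0,"y":0.02,"z":0,"ax":0,"ay":0,"az":0,"hand":0},{"x":0,"y":0.02,"z":0,"ax":0,"ay":0,"az":0,"hand":0},{"x":0,"y":0.02,"z":0,"ax":0,"ay":0,"az":0,"hand":0},{"x":0,"y":0.02,"z":0,"ax":0,"ay":0,"az":0,"hand":0},{"x":0,"y":0.02,"z":0,"ax":0,"ay":0,"az":0,"hand":0},{"x":0,"y":0.02,"z":0,"ax":0,"ay":0,"az":0,"hand":0}]'
python3 -m pendant '[{"x":0,"y":0,"z":0,"ax":0,"ay":0,"az":0,"hand":0},{"x":0,"y":0,"z":0,"ax":0,"ay":0,"az":0,"hand":0},{"x":0,"y":0,"z":0,"ax":0,"ay":0,"az":0,"hand":0},{"x":0,"y":0,"z":0,"ax":0,"ay":0,"az":0,"hand":0},{"x":0,"y":0,"z":0,"ax":0,"ay":0,"az":0,"hand":0},{"x":0,"y":0,"z":0,"ax":0,"ay":0,"az":0,"hand":0},{"x":0,"y":0,"z":0,"ax":0,"ay":0,"az":0,"hand":0},{"x":0,"y":0,"z":0,"ax":0,"ay":0,"az":0,"hand":0},{"x":0,"y":0,"z":0,"ax":0,"ay":0,"az":0,"hand":0},{"x":0,"y":0,"z":0,"ax":0,"ay":0,"az":0,"hand":0},{"x":0,"y":0,"z":0,"ax":0,"ay":0,"az":0,"hand":0},{"x":0,"y":0,"z":0,"ax":0,"ay":0,"az":0,"hand":0}]'
python3 -m pendant '[{"x":0,"y":0,"z":0,"ax":0,"ay":0,"az":0,"hand":0},{"x":0,"y":0,"z":0,"ax":0,"ay":0,"az":0,"hand":0},{"x":0,"y":0,"z":0,"ax":0,"ay":0,"az":0,"hand":0},{"x":0,"y":0,"z":0,"ax":0,"ay":0,"az":0,"hand":0},{"x":0,"y":0,"z":0,"ax":0,"ay":0,"az":0,"hand":0},{"x":0,"y":0,"z":0,"ax":0,"ay":0,"az":0,"hand":0}]'
python3 -m pendant '[{"x":0.03,"y":0,"z":0,"ax":0,"ay":0,"az":0,"hand":0},{"x":0.07,"y":0.005,"z":0,"ax":0,"ay":0,"az":0,"hand":0},{"x":0.12,"y":0.01,"z":0,"ax":0,"ay":0,"az":0,"hand":0},{"x":0.17,"y":0.015,"z":0,"ax":0,"ay":0,"az":0,"hand":0},{"x":0.22,"y":0.02,"z":0,"ax":0,"ay":0,"az":0,"hand":0},{"x":0.27,"y":0.025,"z":0,"ax":0,"ay":0,"az":0,"hand":0},{"x":0.32,"y":0.03,"z":0,"ax":0,"ay":0,"az":0,"hand":0},{"x":0.36,"y":0.035,"z":0,"ax":0,"ay":0,"az":0,"hand":0},{"x":0.38,"y":0.035,"z":0,"ax":0,"ay":0,"az":0,"hand":0},{"x":0.39,"y":0.035,"z":0,"ax":0,"ay":0,"az":0,"hand":0},{"x":0.39,"y":0.035,"z":0,"ax":0,"ay":0,"az":0,"hand":0},{"x":0.39,"y":0.035,"z":0,"ax":0,"ay":0,"az":0,"hand":0}]'
python3 - <<'E'
from h import *
import cv2
for n in("scene","top"):
    f=grab_frame(n)["frame"]
    c=f[130:280,120:320] if n=="scene" else f[90:240,200:400]
    cv2.imwrite(f"pics/{n}3.png",cv2.cvtColor(cv2.resize(c,(800,600),interpolation=cv2.INTER_CUBIC),cv2.COLOR_RGB2BGR))
E
```

```text
time: 6.03
eef_pos: [0.4895, -0.1296, 0.0776]
eef_rot: [0.991, 0.133, -0.0, -0.0]
ft_force: [-1.9, 0.9, 1.2]
opening: 0.0272
grasp_force: 20.0
time: 7.03
eef_pos: [0.4895, -0.1296, 0.0777]
eef_rot: [0.991, 0.133, -0.0, -0.0]
ft_force: [-1.5, 0.2, 0.3]
opening: 0.0274
grasp_force: 20.0
time: 7.53
eef_pos: [0.4895, -0.1296, 0.0776]
eef_rot: [0.991, 0.133, -0.0, -0.0]
ft_force: [-1.9, 1.1, 0.0]
opening: 0.0269
grasp_force: 20.0
time: 8.53
eef_pos: [0.568, -0.1154, 0.0777]
eef_rot: [0.991, 0.133, 0.002, -0.0]
ft_force: [1.6, 1.9, -2.7]
opening: 0.0268
grasp_force: 20.0
```

View pics/scene3.png

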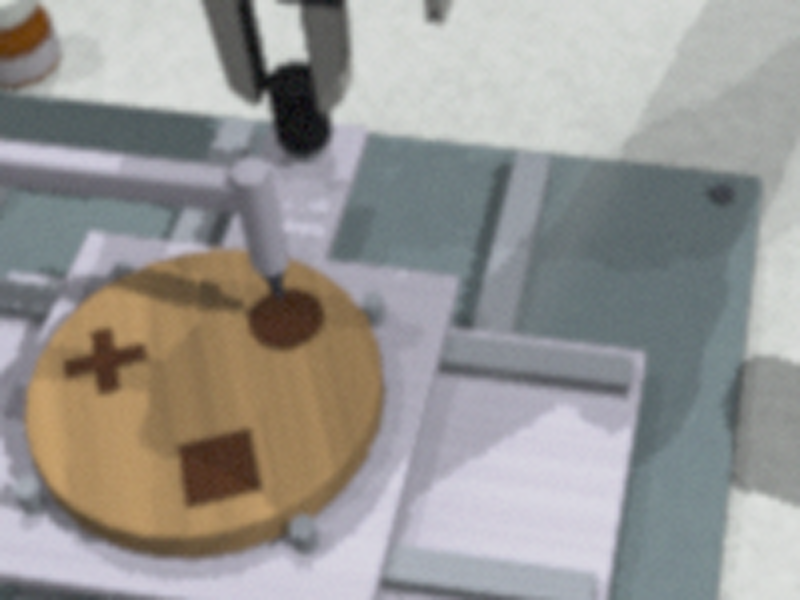

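View pics/top3.png

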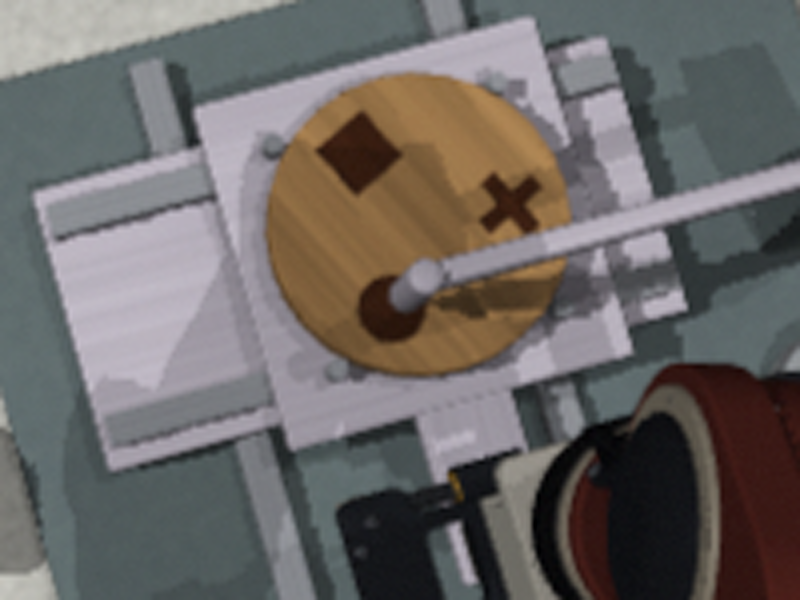

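The round mark's centre is at (286,319) in the scene crop and about (392,309) in the top crop. The tip is at (278,292).

```bash
python3 - <<'E'
from h import *
st=readout.get_state(); r=R.from_quat(st["eef_rot"]).as_matrix()
t=grab_frame("top"); s=grab_frame("scene")
c=lambda f,o,uv,z:pos(f,(np.array(uv)+.5)/4-.5+o,z,1)
p=np.array([.6705,-.063,.086])
for m in [c(s,(120,130),(286,319),.086),c(t,(200,90),(392,309),.086)]: print(m,((p-m)[:2]).round(4),(r.T@[*(p-m)[:2],0]/.2).round(3))
E
```

```text
[ 0.67176574 -0.06176642  0.086     ] [-0.0013 -0.0012] [-0.008  0.004 -0.   ]
[ 0.6714634  -0.06039675  0.086     ] [-0.001  -0.0026] [-0.008  0.011 -0.   ]
```

Within 3 mm. Opening, then lifting straight up.

```bash
python3 -m pendant '[{"x":0,"y":0,"z":0,"ax":0,"ay":0,"az":0,"hand":1},{"x":0,"y":0,"z":0,"ax":0,"ay":0,"az":0,"hand":1},{"x":0,"y":0,"z":0,"ax":0,"ay":0,"az":0,"hand":1},{"x":0,"y":0,"z":0,"ax":0,"ay":0,"az":0,"hand":1},{"x":0,"y":0,"z":0,"ax":0,"ay":0,"az":0,"hand":1},{"x":0,"y":0,"z":0,"ax":0,"ay":0,"az":0,"hand":1},{"x":0,"y":0,"z":0,"ax":0,"ay":0,"az":0,"hand":1},{"x":0,"y":0,"z":0,"ax":0,"ay":0,"az":0,"hand":1},{"x":0,"y":0,"z":0,"ax":0,"ay":0,"az":0,"hand":1},{"x":0,"y":0,"z":0,"ax":0,"ay":0,"az":0,"hand":1}]'
python3 -m pendant '[{"x":0,"y":0,"z":-0.06,"ax":0,"ay":0,"az":0,"hand":1},{"x":0,"y":0,"z":-0.15,"ax":0,"ay":0,"az":0,"hand":1},{"x":0,"y":0,"z":-0.25,"ax":0,"ay":0,"az":0,"hand":1},{"x":0,"y":0,"z":-0.35,"ax":0,"ay":0,"az":0,"hand":1},{"x":0,"y":0,"z":-0.42,"ax":0,"ay":0,"az":0,"hand":1},{"x":0,"y":0,"z":-0.45,"ax":0,"ay":0,"az":0,"hand":1},{"x":0,"y":0,"z":-0.45,"ax":0,"ay":0,"az":0,"hand":1},{"x":0,"y":0,"z":-0.45,"ax":0,"ay":0,"az":0,"hand":1}]'
python3 - <<'E'
from h import *
import cv2
f=grab_frame("scene")["frame"][130:280,120:320]
cv2.imwrite("pics/s4.png",cv2.cvtColor(cv2.resize(f,(800,600),interpolation=cv2.INTER_CUBIC),cv2.COLOR_RGB2BGR))
E
```

```text
time: 9.57
eef_pos: [0.5667, -0.1158, 0.0777]
eef_rot: [0.991, 0.133, 0.0, -0.0]
ft_force: [-0.3, 0.5, 1.3]
opening: 0.0891
grasp_force: 0.0
time: 10.23
eef_pos: [0.5662, -0.1158, 0.1672]
eef_rot: [0.991, 0.133, -0.0, -0.0]
ft_force: [0.6, -0.0, 0.0]
opening: 0.0928
grasp_force: 0.0
```

View pics/s4.png

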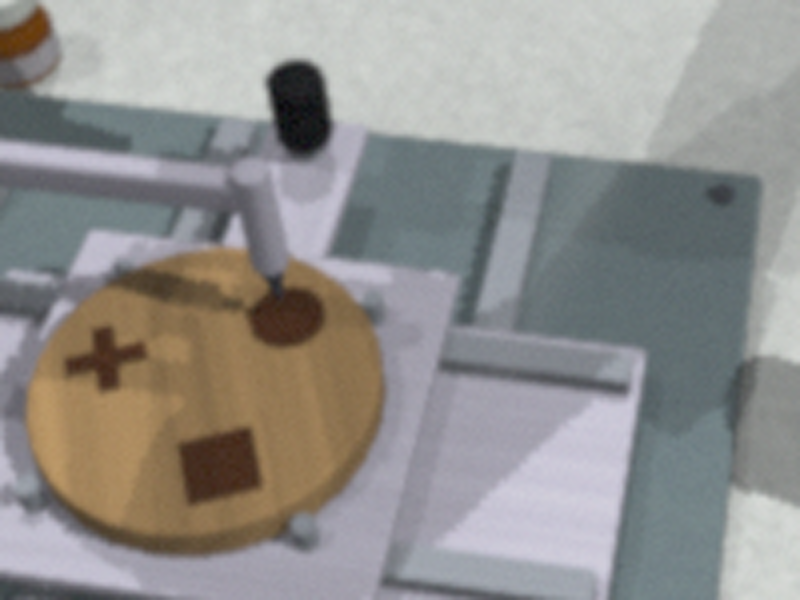

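The round mark is still at (287,318), as before the release, and the gripper is clear of the knob. Handing in.

```bash
python3 -c "
from workcell import robot
print(robot.hand_in())"
```

```text
the job is handed in; nothing more can be done
None
```

I held the square mark under the pen's point for over 2 s, then left the round mark within about 3 mm of it by camera measurement, with the gripper clear; the job was handed in at about 10 s and no verdict came back.

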